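# Tip the ferrule tote over the bench stop

## Task

Take the small plywood tote by its handle bar and bring it to the low bench stop, sliding it flat on the bench until you feel the round foot under its cut-off corner seat squarely against the stop. Then, with the foot staying on the bench against the stop, tip the tote up over that foot until all four brass ferrules have slid into the cut-off corner, and finish while still holding it tipped up like that: do not set it down or let go. Leave the ferrules in the tote and the other things on the bench where they are.

Things in the scene. Friction and masses are not known exactly. Their poses are not given: they have to be found in the camera images.
- tote: Open plywood tote, 150 x 150 mm, walls 40 mm high, all 6 mm thick, 0.3 to 0.5 kg. One corner is cut off by a diagonal wall 64 mm long with a round foot along its lower edge. Origin: middle of the underside, on the bench. x points level out through the cut corner, square to the cut wall (outside 74 mm from the origin); z up. Its sides run along (1,-1,0) and (1,1,0).
- tote_handle (a point): Centre of the tote's handle bar, dark wood, 16 mm wide, 20 mm tall, 90 mm above the tote's underside straight over its origin. It runs along the tote's (1,-1,0) direction (parallel to two of the sides), 140 mm between two uprights 100 mm high; free air under it down to the tote's floor. Axes as the tote's.
- tote_foot (a point): Middle of the axis of the tote's round foot, a rod 12 mm in diameter, 60 mm long along the tote's y axis; 74.5 mm along x from the tote's origin, 6 mm above its underside. Flat, the rod also touches the bench. The tote can be rolled up about this axis with the foot staying on the bench against the stop.
- tote_corner (a point): Inside of the cut-off corner: middle of the cut wall's inner face, 68 mm along the tote's x axis from its origin, 5 mm above the inner floor.
- stop: Bench stop: dark wooden batten fixed on the bench, 140 mm long (along its y), 30 mm wide, 14 mm high. Origin: middle of the lower edge of its seating face, on the bench. x points level out of that face, away from the robot; the batten lies behind it (x -30 to 0 mm). Seated squarely, the tote's x is opposite to the stop's x and the foot's axis is 6 mm in front of the face.
- ferrule1_center (a point): Centre (5 mm up) of a loose brass string ferrule, a flat cylinder 18 mm in diameter, 10 mm tall, about 20 g, lying on the tote's floor. Polished, they slip easily on the waxed wood: with the tote tipped 20 to 30 degrees they slide down its floor and along its side walls into the cut corner within a second or two.
- ferrule2_center (a point): Centre (5 mm up) of a loose brass string ferrule, a flat cylinder 18 mm in diameter, 10 mm tall, about 20 g, lying on the tote's floor. Polished, they slip easily on the waxed wood: with the tote tipped 20 to 30 degrees they slide down its floor and along its side walls into the cut corner within a second or two.
- ferrule3_center (a point): Centre (5 mm up) of a loose brass string ferrule, a flat cylinder 18 mm in diameter, 10 mm tall, about 20 g, lying on the tote's floor. Polished, they slip easily on the waxed wood: with the tote tipped 20 to 30 degrees they slide down its floor and along its side walls into the cut corner within a second or two.
- ferrule4_center (a point): Centre (5 mm up) of a loose brass string ferrule, a flat cylinder 18 mm in diameter, 10 mm tall, about 20 g, lying on the tote's floor. Polished, they slip easily on the waxed wood: with the tote tipped 20 to 30 degrees they slide down its floor and along its side walls into the cut corner within a second or two.
- screwdriver: Bystander, leave alone: a screwdriver lying behind the bench stop, on the robot's side of it.
- hammer: Bystander, leave alone: a hammer lying on the right of the bench.
- cork_block: Bystander, leave alone: a cork sanding block, 110 x 60 x 35 mm, at the far edge.
- tape_roll: Bystander, leave alone: a roll of paper tape, 100 mm across, 25 mm tall, at the far edge.
- glue_bottle: Bystander, leave alone: a white glue bottle, 130 mm tall, on the left.
- mug: Bystander, leave alone: a white mug, 90 mm tall, far right.
- brush: Bystander, leave alone: a brush lying on the near right.
There are look-alikes about, which are no part of the job. What is shaped like the tote but blue is not meant. Of the things like the stop, leave any that is blue; of the rest the larger one is meant.

How it is judged:
On the way, in this order (a step that is already met when the one before it is completed fails the run):
1. the tote, flat on the bench, is seated by its foot squarely against the stop, felt as a push of over 1.5 N (contact force between tote and stop above 1.5 N and angle between tote's own z axis and vertical below 0.1 rad and height (world z) of tote below 0.01 m and angle between the x axis of tote and the x axis of stop, either way round below 0.15 rad and x of tote_foot in the frame of stop between -0.004 and 0.018 m and y of tote_foot in the frame of stop between -0.065 and 0.065 m), for 0.1 s.
2. the tote is tipped up over its foot at the stop and all four ferrules are in the cut corner (angle between tote's own z axis and vertical above 0.25 rad and height (world z) of tote_foot below 0.02 m and x of tote_foot in the frame of stop between -0.004 and 0.018 m and y of tote_foot in the frame of stop between -0.065 and 0.065 m and distance between each of ferrule1_center, ferrule2_center, ferrule3_center, ferrule4_center and tote_corner below 0.052 m), for 0.2 s.
At the end, for the whole second after the job is handed in: Held still in the gripper, tipped 15 to 57 degrees over its foot; foot axis within 18 mm of the stop's face, 65 mm of its middle, under 20 mm high; squared to the stop within 11 degrees; all four ferrules within 52 mm of the middle of the cut wall's inner face (all of step 2 and angle between tote's own z axis and vertical below 1 rad and height (world z) of tote_handle above 0.095 m and angle between the y axis of tote and the y axis of stop, either way round below 0.2 rad and contact force between tote and the fingers above 1 N and linear speed of tote below 0.03 m/s); the arm keeps its last pose, push and grip.
It fails at once if one of the other things on the bench is disturbed (moved over 30 mm) (distance of any of screwdriver, hammer, cork_block, tape_roll, glue_bottle, mug, brush from where it was at the start of the episode above 0.03 m).
It also fails if it takes over 54 s, if anything falls off the work surface, if the arm or the gripper's body presses on something with over 40 N, if the wrist force passes 120 N, or if a joint passes its speed limit or range.

## Robot

A 6-joint arm with a two-finger parallel gripper is mounted at the origin on the work surface. World frame = base frame: x ahead of the robot, y to its left, z up, the work surface at z = 0. Lengths are in m, angles in rad, forces in N, time in s.
With the tool pointing down it reaches from about 0.425 to 0.95 m from the base axis. Payload 3.5 kg.
Tool frame: the origin (TCP) lies at the very end of the fingers, on their centre line; the grasp point (between the pads) lies ctrl.tcp_to_grasp behind it (ctrl.tcp_to_grasp is the distance from the TCP to the grasp point, in m); z points along the fingers, y is the line along which they close (so a half turn about z gives the same grasp; the last joint's range is limited). The gripper opens to 85 mm and grips with 20 to 120 N. Pads are 22 mm wide; open, the fingers measure 114 mm over their backs; the gripper's body (76 mm by 85 mm) begins 54 mm behind the grasp point. The pads swing forward as they close: fully open they stand 13 mm farther back than shut.
Start: joints at [-1.366, 0.286, 1.577, -0, 1.279, -0.15], TCP at [0.235, -0.633, 0.211] pointing down, gripper open.
Joint ranges: [-2.77, 2.77], [-0.9, 2.22], [0.21, 2.48], [-1.53, 4.67], [0.24, 2.81], [-2.84, 2.84]. Speed limits (rad/s): [2.79, 2.79, 3.14, 3.14, 3.14, 3.14].

## Interface

Orientations are given as a unit quaternion [x, y, z, w].
In Python, from plant import ctrl gives the robot as it stands.
- The arm moves only by the shell command python3 -m inch 'ROWS' [FORCE]. ROWS is JSON, a list of rows, each an object with "slide": the shift along the tool's x, y, z in cm, a list of three; "turn": the turn about the tool's z in rad; "grip": the finger opening in cm, from 0 to 8.54. A call has 1 to 20 rows; each row is the pose to reach, as a shift and turn from the pose commanded when the call began, along the tool's axes at that moment; what a row does not reach only later rows make up. A row lasts 1/10 s, in which the tool goes at most 50 mm and 8.59 degrees, less where a joint would pass 70% of its speed; a pose out of reach is approached as far as the arm can. A call with a gripper value outside its range is refused whole. The fingers move at their own pace and stop on an object; FORCE is the grip in N (left out, the last holds). Time passes only in rows, so rows that repeat a pose let the fingers close. It gives the time, the measured TCP pose, the force, the opening and the grip force at its end, in the units of the state.
- ctrl.get_state(): the state, without advancing time (a new reading comes with each control period).
- ctrl.read_camera(name): name is "scene" or "top"; returns (picture, depth): 400x640x3 uint8, red, green, blue; 400x640 float32, m along the optical axis (not along the pixel's ray), 0 where there is no reading.
- ctrl.camera_info(name): a dict with "K" (3x3 intrinsics, pixels), "camera_from_world" (4x4, takes a point from world to camera coordinates). Camera axes: x right, y down, z forward; pixel columns grow to the right and rows downward; lengths in m; the calibration is good to about 2 mm. A picture is of the moment at which its call begins. camera_info takes no time and is no camera call.
- ctrl.sign_off(): hands the job in; it is judged then, once.
The state is a dict: "time": time; "qpos": joint angles; "dq": joint speeds; "joint_efforts": joint torques, N m; "eef_pos": TCP position; "tcp_rot": TCP orientation; "contact_force": force on the tool from outside, world axes, zero at the start; "wrist_torque": the same for the moment, N m; "opening": opening from 0.0 (shut) to 1.0 (fully open); "finger_force": force on a finger pad.
Only numpy, scipy, OpenCV 4.12 (cv2) and the standard library are available. Lean on these libraries where they do the work, as an engineer would, in place of code of your own. Each camera call takes 0.05 s, during which the arm holds its last target. There are 200 camera calls.

## Working session

There is one attempt and no reset: what is moved stays moved. The work goes in short steps, Python scripts to look and compute and a shell command to move; the robot and the scene stay as the last step left them, time stands still between calls to the robot, and variables do not carry over. Pictures are saved under pics/ and viewed, at most 10 in all, crops included, and the job is handed in when it is done.

```bash
ls; mkdir -p pics; python3 - <<'E'
from plant import ctrl
import cv2,numpy as np
for n in("scene","top"):
    p,d=ctrl.read_camera(n); cv2.imwrite(f"pics/{n}0.png",p[:,:,::-1]); np.save(f"pics/{n}0d.npy",d)
    i=ctrl.camera_info(n); print(n,np.round(i["K"],1).tolist(),np.round(i["camera_from_world"],3).tolist())
s=ctrl.get_state(); print(s, ctrl.tcp_to_grasp)
E
```

```text
pics
scene [[482.4, 0.0, 324.6], [0.0, 482.4, 197.7], [0.0, 0.0, 1.0]] [[-0.6, 0.8, 0.014, 0.298], [0.646, 0.495, -0.581, -0.279], [-0.471, -0.339, -0.814, 1.881], [0.0, 0.0, 0.0, 1.0]]
top [[412.4, 0.0, 314.7], [0.0, 412.4, 192.5], [0.0, 0.0, 1.0]] [[0.016, -1.0, 0.007, -0.001], [-0.992, -0.017, -0.125, 0.514], [0.125, -0.004, -0.992, 1.136], [0.0, 0.0, 0.0, 1.0]]
{'time': 0.1, 'qpos': array([-1.36596859e+00,  2.87154880e-01,  1.57806574e+00, -9.49433522e-06,
        1.27862536e+00, -1.49980624e-01]), 'dq': array([ 0.00020772,  0.00077879, -0.00433196,  0.0014875 ,  0.00069383,
       -0.00145871]), 'joint_efforts': array([ 6.39584559e-04, -4.07292295e+01, -2.93699223e+01, -1.60989484e-04,
        3.41429077e-03, -5.67337878e-06]), 'eef_pos': array([ 0.23440396, -0.63228805,  0.20971466]), 'tcp_rot': array([ 9.84304239e-01,  1.76476332e-01, -3.54359474e-05, -1.12611399e-03]), 'contact_force': array([ 0.5835509 , -0.76825383, -0.14447476]), 'wrist_torque': array([ 0.00104758, -0.02561991,  0.01755954]), 'finger_force': 0.0, 'opening': 1.0045242388469928} 0.0187
```

View pics/top0.png

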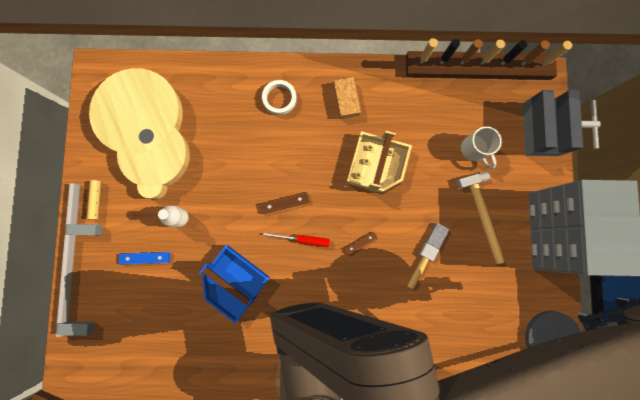

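View pics/scene0.png

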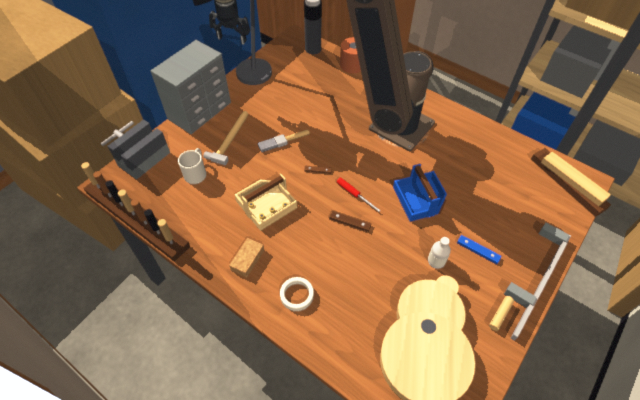

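Top view: the tote is at about (380,163) and its cut corner at about (398,188). The stop is the larger batten at (283,202); the smaller look-alike is at (360,243). The screwdriver is at (300,240). Next I'll look at an enlarged crop.

```bash
cat > h.py <<'E'
import numpy as np,cv2
from plant import ctrl
def ray(n,uv,z):
    i=ctrl.camera_info(n);M=np.array(i["camera_from_world"]);K=np.array(i["K"])
    R=M[:3,:3];c=-R.T@M[:3,3];d=R.T@np.linalg.inv(K)@np.array([*uv,1.]);return c+d*(z-c[2])/d[2]
def pix(n,P):
    i=ctrl.camera_info(n);p=np.array(i["camera_from_world"])[:3]@np.append(P,1);q=np.array(i["K"])@p;return q[:2]/q[2]
E
python3 - <<'E'
import cv2,numpy as np
a=cv2.imread('pics/top0.png')
c=cv2.resize(a[120:225,250:420],None,fx=4.6,fy=4.6,interpolation=cv2.INTER_CUBIC)
cv2.imwrite('pics/c1.png',c)
from h import *
d=np.load('pics/top0d.npy')
# stop mask: dark brown low value
hsv=cv2.cvtColor(a,cv2.COLOR_BGR2HSV); sub=hsv[190:217,252:315]
for r in range(190,216,3): print([tuple(int(v) for v in hsv[r,c]) for c in (265,275,285,295)])
print(hsv[160,[355,365,380,388]],)
E
```

```text
[(13, 186, 201), (14, 187, 206), (14, 188, 207), (13, 188, 208)]
[(14, 188, 191), (14, 188, 195), (14, 186, 196), (13, 186, 188)]
[(13, 186, 192), (13, 186, 196), (13, 182, 147), (12, 176, 120)]
[(14, 186, 195), (13, 181, 128), (12, 176, 119), (13, 173, 109)]
[(13, 181, 121), (12, 173, 115), (12, 177, 111), (12, 174, 110)]
[(12, 177, 115), (12, 174, 113), (12, 172, 114), (13, 177, 104)]
[(12, 172, 114), (12, 173, 118), (13, 181, 128), (14, 186, 182)]
[(12, 179, 121), (13, 187, 162), (13, 184, 173), (14, 189, 205)]
[(14, 186, 167), (14, 186, 177), (14, 187, 195), (14, 190, 203)]
[[ 22 128 244]
 [ 19  91 143]
 [ 14 168 120]
 [ 25 111 254]]
```

View pics/c1.png

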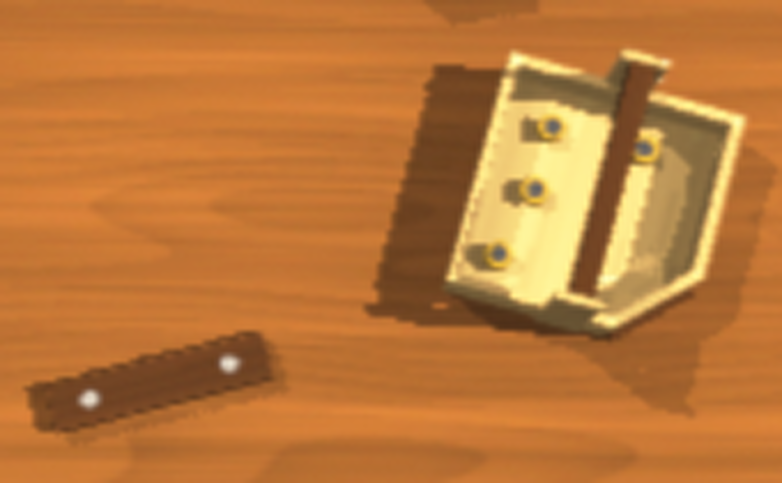

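The crop shows the rim corners at (513,55), (742,118), (705,275), (607,335) and (447,285). The cut wall faces lower right. The bar runs from (641,62) to (585,293), with four ferrules on the floor. The stop's top face spans (30,390)–(270,345).

```bash
python3 - <<'E'
from h import *
f=lambda p:(250+(p[0]+.5)/4.6-.5,120+(p[1]+.5)/4.6-.5)
C=[ray('top',f(p),.04)[:2] for p in [(513,55),(742,118),(705,275),(607,335),(447,285)]]
print(np.round(C,4).tolist(), [round(float(np.linalg.norm(C[i]-C[i-1])),4) for i in range(5)])
m=(C[1]+C[4])/2; cut=C[3]-C[2]; n=np.array([cut[1],-cut[0]])/np.linalg.norm(cut)
print('centre',m,'cut normal',n, 'diag', (C[2]+C[3])/2-C[0])
B=[ray('top',f(p),.10)[:2] for p in [(641,65),(585,293)]]
print('bar',B,(B[0]+B[1])/2, np.linalg.norm(B[0]-B[1]))
s=[ray('top',f(p),.014)[:2] for p in [(90,399),(229,364)]]; print('screws',s,'mid',(s[0]+s[1])/2,s[1]-s[0])
a=cv2.imread('pics/top0.png');hsv=cv2.cvtColor(a,cv2.COLOR_BGR2HSV)
mk=(hsv[...,2]<135).astype(np.uint8);mk[(a.min(2)>120)]=1
w=np.zeros_like(mk);w[188:217,252:314]=mk[188:217,252:314]
w=cv2.morphologyEx(w,cv2.MORPH_CLOSE,np.ones((5,5)))
c=max(cv2.findContours(w,0,2)[0],key=cv2.contourArea);bx=cv2.boxPoints(cv2.minAreaRect(c))
g=[ray('top',p,.012)[:2] for p in bx];print('stop box',np.round(g,4).tolist(),np.mean(g,0),[np.linalg.norm(g[i]-g[i-1]) for i in range(4)])
E
```

```text
[[0.6911, -0.1225], [0.6534, -0.2651], [0.5542, -0.241], [0.5159, -0.1805], [0.5452, -0.0823]] [0.1513, 0.1475, 0.1021, 0.0716, 0.1025]
centre [ 0.59932103 -0.17368312] cut normal [0.84539589 0.53414024] diag [-0.15603269 -0.08820993]
bar [array([ 0.66949809, -0.19123086]), array([ 0.53263544, -0.1577027 ])] [ 0.60106676 -0.17446678] 0.14090962783789146
screws [array([0.47370084, 0.13750044]), array([0.49706656, 0.05144095])] mid [0.4853837 0.0944707] [ 0.02336571 -0.08605949]
stop box [[0.482, 0.1763], [0.5211, 0.0317], [0.4878, 0.0228], [0.4491, 0.1669]] [0.48500582 0.09944407] [np.float64(0.03428879347779898), np.float64(0.1497069754623862), np.float64(0.03444595984155647), np.float64(0.14919002180648963)]
```

```bash
cat >> h.py <<'E'
from scipy.spatial.transform import Rotation as Ro
def rel(x,y,z,yang=None):
    s=ctrl.get_state();R=Ro.from_quat(s["tcp_rot"]).as_matrix();print('t',round(s['time'],2),'tcp',np.round(s['eef_pos'],4),'q',np.round(s['qpos'],2),'F',np.round(s['contact_force'],1))
    a=np.degrees(np.arctan2(R[1,1],R[0,1]));print('yang',round(a,1),'slide cm',np.round(100*R.T@(np.array([x,y,z])-s["eef_pos"]),2),'turn',None if yang is None else round(np.radians(a-yang),3))
E
python3 -c "
from h import *
rel(.6005,-.174,.19,-104.8)
for p in [(280,97),(360,243),(300,240),(347,97),(173,215)]: print(p,ray('top',p,.0))"
```

```text
t 0.1 tcp [ 0.2344 -0.6323  0.2097] q [-1.37  0.29  1.58 -0.    1.28 -0.15] F [ 0.6 -0.8 -0.1]
yang -69.7 slide cm [ 50.25 -30.25   2.06] turn 0.613
(280, 97) [0.80444826 0.11635786 0.        ]
(360, 243) [ 0.37374536 -0.12464045  0.        ]
(300, 240) [0.37952935 0.04769017 0.        ]
(347, 97) [ 0.80815005 -0.08460668  0.        ]
(173, 215) [0.44530418 0.4155662  0.        ]
```

```bash
python3 -m inch '[{"slide":[50.2,-30.2,2],"turn":0.613,"grip":8.5},{"slide":[50.2,-30.2,2],"turn":0.613,"grip":8.5},{"slide":[50.2,-30.2,2],"turn":0.613,"grip":8.5},{"slide":[50.2,-30.2,2],"turn":0.613,"grip":8.5},{"slide":[50.2,-30.2,2],"turn":0.613,"grip":8.5},{"slide":[50.2,-30.2,2],"turn":0.613,"grip":8.5},{"slide":[50.2,-30.2,2],"turn":0.613,"grip":8.5},{"slide":[50.2,-30.2,2],"turn":0.613,"grip":8.5},{"slide":[50.2,-30.2,2],"turn":0.613,"grip":8.5},{"slide":[50.2,-30.2,2],"turn":0.613,"grip":8.5},{"slide":[50.2,-30.2,2],"turn":0.613,"grip":8.5},{"slide":[50.2,-30.2,2],"turn":0.613,"grip":8.5},{"slide":[50.2,-30.2,2],"turn":0.613,"grip":8.5},{"slide":[50.2,-30.2,2],"turn":0.613,"grip":8.5},{"slide":[50.2,-30.2,2],"turn":0.613,"grip":8.5},{"slide":[50.2,-30.2,2],"turn":0.613,"grip":8.5}]' 20; python3 - <<'E'
from h import *
p,d=ctrl.read_camera('scene');u=pix('scene',(.6,-.174,.1)).astype(int);print(u)
x0,y0=u[0]-80,u[1]-80
cv2.imwrite('pics/s1.png',cv2.resize(p[y0:y0+150,x0:x0+160,::-1],None,fx=4,fy=4,interpolation=cv2.INTER_CUBIC))
rel(.6005,-.174,.069,-104.8)
E
```

```text
time: 1.7
eef_pos: [0.5996, -0.1766, 0.191]
tcp_rot: [0.992, -0.13, -0.0, 0.0]
contact_force: [-0.5, -1.2, 0.3]
opening: 0.992
finger_force: 0.0
[263 186]
t 1.75 tcp [ 0.5997 -0.1766  0.191 ] q [-0.45  0.19  1.72 -0.    1.22  1.38] F [-1.1 -0.5  0.6]
yang -104.9 slide cm [ 1.00e-02 -2.70e-01  1.22e+01] turn -0.002
```

View pics/s1.png

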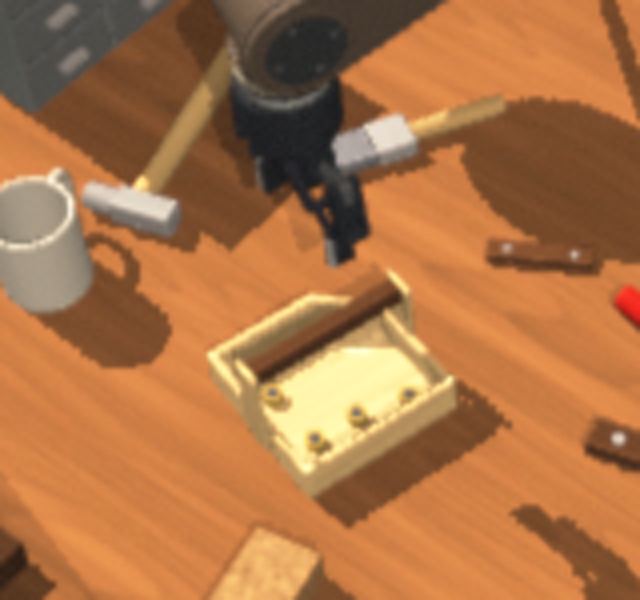

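The scene view agrees with the top view: the bar's midpoint is at about (264,187) and I predicted (263,186). The gripper is above the bar with its jaws across it, so I'm descending to grip.

```bash
python3 -m inch '[{"slide":[0,-0.25,4],"turn":0,"grip":8.5},{"slide":[0,-0.25,8],"turn":0,"grip":8.5},{"slide":[0,-0.25,10.5],"turn":0,"grip":8.5},{"slide":[0,-0.25,12.1],"turn":0,"grip":8.5},{"slide":[0,-0.25,12.1],"turn":0,"grip":8.5},{"slide":[0,-0.25,12.1],"turn":0,"grip":5},{"slide":[0,-0.25,12.1],"turn":0,"grip":2.5},{"slide":[0,-0.25,12.1],"turn":0,"grip":1},{"slide":[0,-0.25,12.1],"turn":0,"grip":1},{"slide":[0,-0.25,12.1],"turn":0,"grip":1},{"slide":[0,-0.25,12.1],"turn":0,"grip":1}]' 30; python3 -c "
from h import *
n=np.array([.965,.261]);f=np.array([.4995,.101])
a=f+(.0805+.025)*n;print(a)
rel(a[0],a[1],.069,-119.8)"
```

```text
time: 2.85
eef_pos: [0.6015, -0.1734, 0.0711]
tcp_rot: [0.992, -0.129, 0.001, 0.0]
contact_force: [-0.1, -1.2, 3.0]
opening: 0.181
finger_force: 31.8
[0.6013075 0.1285355]
t 2.85 tcp [ 0.6015 -0.1734  0.0711] q [-0.44  0.33  1.8  -0.    1.01  1.39] F [-0.1 -1.2  3. ]
yang -104.8 slide cm [ -7.72 -29.19   0.18] turn 0.262
```

```bash
python3 -m inch '[{"slide":[-0.06,-0.8,0],"turn":0.01,"grip":1},{"slide":[-0.18,-2.4,0],"turn":0.03,"grip":1},{"slide":[-0.35,-4.6,0],"turn":0.05,"grip":1},{"slide":[-0.5,-6.8,0],"turn":0.07,"grip":1},{"slide":[-0.66,-9,0],"turn":0.09,"grip":1},{"slide":[-0.83,-11.2,0],"turn":0.11,"grip":1},{"slide":[-1,-13.4,0],"turn":0.13,"grip":1},{"slide":[-1.15,-15.6,0],"turn":0.15,"grip":1},{"slide":[-2,-17.7,0],"turn":0.17,"grip":1},{"slide":[-2.9,-19.8,0],"turn":0.19,"grip":1},{"slide":[-3.8,-21.9,0],"turn":0.21,"grip":1},{"slide":[-4.6,-24,0],"turn":0.23,"grip":1},{"slide":[-5.4,-26,0],"turn":0.25,"grip":1},{"slide":[-6,-27.6,0],"turn":0.262,"grip":1},{"slide":[-6.5,-28.8,0],"turn":0.262,"grip":1},{"slide":[-6.7,-29.4,0],"turn":0.262,"grip":1},{"slide":[-6.84,-29.7,0],"turn":0.262,"grip":1},{"slide":[-6.84,-29.7,0],"turn":0.262,"grip":1}]' 30; python3 - <<'E'
from h import *
p,d=ctrl.read_camera('top');u=pix('top',(.55,.115,.04)).astype(int);x0,y0=u[0]-70,u[1]-65;print(x0,y0)
cv2.imwrite('pics/t2.png',cv2.resize(p[y0:y0+130,x0:x0+150,::-1],None,fx=4.6,fy=4.6,interpolation=cv2.INTER_CUBIC))
p,d=ctrl.read_camera('scene');u=pix('scene',(.55,.115,.04)).astype(int);x0,y0=u[0]-80,u[1]-70;print(x0,y0)
cv2.imwrite('pics/s2.png',cv2.resize(p[y0:y0+150,x0:x0+160,::-1],None,fx=4,fy=4,interpolation=cv2.INTER_CUBIC))
rel(.577,.122,.071,-119.8)
E
```

```text
time: 4.65
eef_pos: [0.6115, 0.1318, 0.0711]
tcp_rot: [0.966, -0.257, 0.001, -0.0]
contact_force: [-0.1, -2.6, 5.0]
opening: 0.171
finger_force: 32.0
206 113
263 162
t 4.75 tcp [0.6115 0.1319 0.071 ] q [0.05 0.32 1.8  0.   1.01 2.14] F [-0.1 -1.3  5.9]
yang -119.8 slide cm [-2.5   2.57 -0.  ] turn -0.0
```

View pics/t2.png

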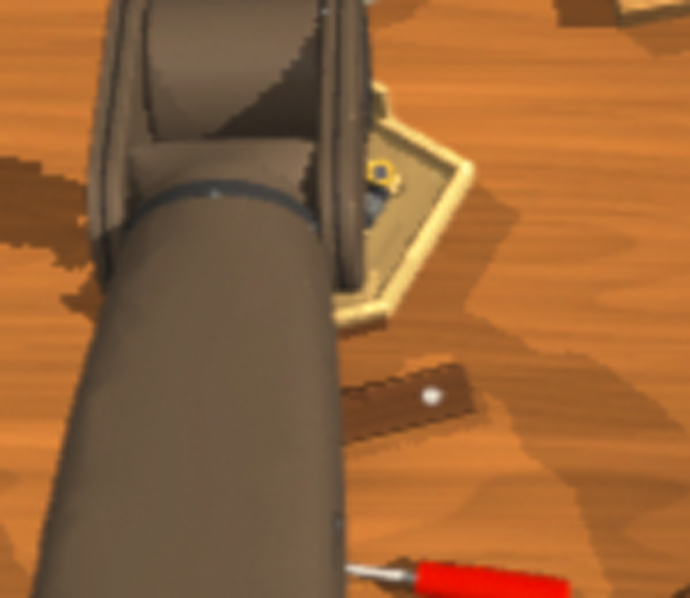

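View pics/s2.png

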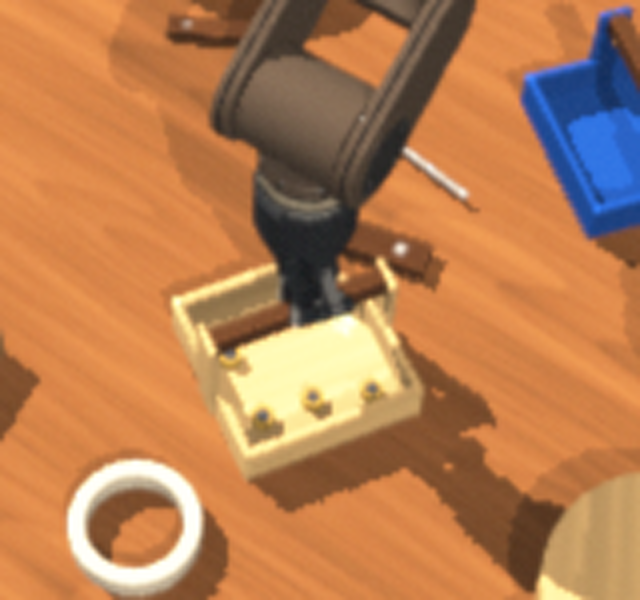

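The tote is still in the grip and squared to the stop, with about 35 mm left to go. The ferrules are all inside. I'll slide it in slowly.

```bash
python3 -m inch '[{"slide":[-0.35,0.35,0],"turn":0,"grip":1},{"slide":[-0.8,0.8,0],"turn":0,"grip":1},{"slide":[-1.2,1.2,0],"turn":0,"grip":1},{"slide":[-1.6,1.6,0],"turn":0,"grip":1},{"slide":[-1.9,1.9,0],"turn":0,"grip":1},{"slide":[-2.1,2.1,0],"turn":0,"grip":1},{"slide":[-2.2,2.2,0],"turn":0,"grip":1},{"slide":[-2.3,2.3,0],"turn":0,"grip":1}]' 30
python3 -m inch '[{"slide":[-0.1,0.1,0],"turn":0,"grip":1},{"slide":[-0.2,0.2,0],"turn":0,"grip":1},{"slide":[-0.2,0.2,0],"turn":0,"grip":1}]' 30
python3 -c "
from h import *
rel(.577,.122,.071,-119.8)"
```

```text
time: 5.55
eef_pos: [0.5802, 0.1234, 0.071]
tcp_rot: [0.966, -0.257, 0.002, -0.001]
contact_force: [4.4, 2.2, 1.8]
opening: 0.177
finger_force: 31.5
time: 5.85
eef_pos: [0.5777, 0.1227, 0.071]
tcp_rot: [0.966, -0.257, 0.002, -0.001]
contact_force: [5.0, 2.0, 4.9]
opening: 0.178
finger_force: 32.0
t 5.85 tcp [0.5777 0.1227 0.071 ] q [0.04 0.25 1.89 0.   0.99 2.13] F [5.  2.  4.9]
yang -119.8 slide cm [-0.02  0.09  0.  ] turn -0.0
```

```bash
python3 -m inch '[{"slide":[-0.07,0.07,0],"turn":0,"grip":1},{"slide":[-0.1,0.1,0],"turn":0,"grip":1},{"slide":[-0.1,0.1,0],"turn":0,"grip":1}]'
python3 -m inch '[{"slide":[-0.07,0.07,0],"turn":0,"grip":1},{"slide":[-0.1,0.1,0],"turn":0,"grip":1},{"slide":[-0.1,0.1,0],"turn":0,"grip":1}]'
```

```text
time: 6.15
eef_pos: [0.5772, 0.1226, 0.0714]
tcp_rot: [0.966, -0.257, 0.003, -0.002]
contact_force: [5.9, 1.9, 3.7]
opening: 0.177
finger_force: 31.9
time: 6.45
eef_pos: [0.5767, 0.1225, 0.0719]
tcp_rot: [0.966, -0.258, 0.004, -0.002]
contact_force: [8.0, 2.6, 5.0]
opening: 0.18
finger_force: 31.9
```

```bash
python3 -m inch '[{"slide":[-0.1,0.1,0.05],"turn":0,"grip":1},{"slide":[-0.15,0.15,0.1],"turn":0,"grip":1},{"slide":[-0.15,0.15,0.1],"turn":0,"grip":1},{"slide":[-0.15,0.15,0.1],"turn":0,"grip":1}]'
python3 - <<'E'
from h import *
p,d=ctrl.read_camera('scene');u=pix('scene',(.53,.11,.04)).astype(int);x0,y0=u[0]-75,u[1]-70;print(x0,y0)
cv2.imwrite('pics/s3.png',cv2.resize(p[y0:y0+130,x0:x0+150,::-1],None,fx=4.5,fy=4.5,interpolation=cv2.INTER_CUBIC))
E
```

```text
time: 6.85
eef_pos: [0.5764, 0.1223, 0.0722]
tcp_rot: [0.966, -0.258, 0.006, -0.003]
contact_force: [9.9, 3.9, 6.0]
opening: 0.174
finger_force: 32.2
270 157
```

View pics/s3.png

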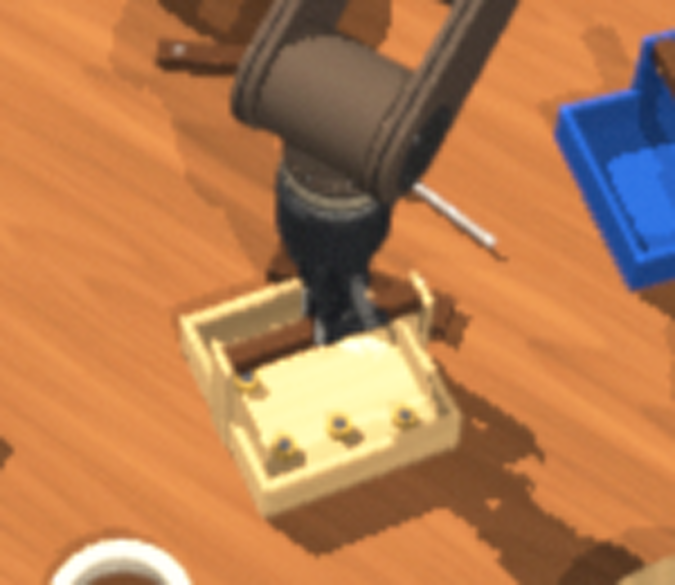

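It's seated: the TCP has stalled with over 10 N of horizontal push. I'll start the tip with a lighter grip so the bar can turn in the pads.

```bash
python3 -m inch '[{"slide":[-0.13,0.13,-0.15],"turn":0,"grip":1},{"slide":[-0.27,0.27,-0.31],"turn":0,"grip":1},{"slide":[-0.4,0.4,-0.46],"turn":0,"grip":1},{"slide":[-0.54,0.54,-0.62],"turn":0,"grip":1},{"slide":[-0.68,0.68,-0.76],"turn":0,"grip":1},{"slide":[-0.82,0.82,-0.9],"turn":0,"grip":1},{"slide":[-0.96,0.96,-1.03],"turn":0,"grip":1},{"slide":[-1.1,1.1,-1.16],"turn":0,"grip":1},{"slide":[-1.1,1.1,-1.16],"turn":0,"grip":1}]' 20
python3 - <<'E'
from h import *
s=ctrl.get_state();print(s['wrist_torque'])
p,d=ctrl.read_camera('scene');x0,y0=270,157
cv2.imwrite('pics/s4.png',cv2.resize(p[y0:y0+130,x0:x0+150,::-1],None,fx=4.5,fy=4.5,interpolation=cv2.INTER_CUBIC))
E
```

```text
time: 7.8
eef_pos: [0.5602, 0.1185, 0.0828]
tcp_rot: [0.966, -0.258, 0.005, -0.003]
contact_force: [9.0, 4.4, 4.7]
opening: 0.172
finger_force: 37.3
[ 0.91667866 -1.86930525 -0.05033012]
```

View pics/s4.png

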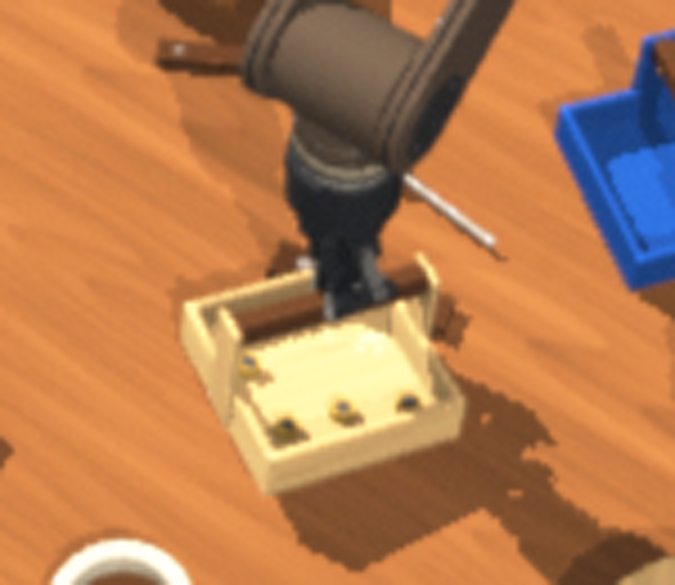

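It's tipping over the foot as planned, at about 10°. I'll carry on to about 28°.

```bash
python3 -m inch '[{"slide":[-0.15,0.15,-0.13],"turn":0,"grip":1},{"slide":[-0.3,0.3,-0.25],"turn":0,"grip":1},{"slide":[-0.45,0.45,-0.37],"turn":0,"grip":1},{"slide":[-0.6,0.6,-0.48],"turn":0,"grip":1},{"slide":[-0.75,0.75,-0.58],"turn":0,"grip":1},{"slide":[-0.91,0.91,-0.69],"turn":0,"grip":1},{"slide":[-1.07,1.07,-0.79],"turn":0,"grip":1},{"slide":[-1.23,1.23,-0.88],"turn":0,"grip":1},{"slide":[-1.4,1.4,-0.97],"turn":0,"grip":1},{"slide":[-1.56,1.56,-1.05],"turn":0,"grip":1},{"slide":[-1.72,1.72,-1.12],"turn":0,"grip":1},{"slide":[-1.89,1.89,-1.19],"turn":0,"grip":1},{"slide":[-2.1,2.1,-1.28],"turn":0,"grip":1},{"slide":[-2.28,2.28,-1.35],"turn":0,"grip":1},{"slide":[-2.28,2.28,-1.35],"turn":0,"grip":1},{"slide":[-2.28,2.28,-1.35],"turn":0,"grip":1},{"slide":[-2.28,2.28,-1.35],"turn":0,"grip":1},{"slide":[-2.28,2.28,-1.35],"turn":0,"grip":1},{"slide":[-2.28,2.28,-1.35],"turn":0,"grip":1},{"slide":[-2.28,2.28,-1.35],"turn":0,"grip":1}]'
python3 - <<'E'
from h import *
s=ctrl.get_state();print(s['wrist_torque'])
p,d=ctrl.read_camera('scene');x0,y0=270,157
a=p[y0:y0+130,x0:x0+150,::-1]
cv2.imwrite('pics/s5.png',cv2.resize(a,None,fx=4.5,fy=4.5,interpolation=cv2.INTER_CUBIC))
E
```

```text
time: 9.85
eef_pos: [0.5286, 0.1101, 0.096]
tcp_rot: [0.966, -0.258, 0.004, -0.003]
contact_force: [7.5, 4.1, 5.7]
opening: 0.178
finger_force: 50.2
[ 0.94233937 -1.66577023 -0.22384955]
```

View pics/s5.png

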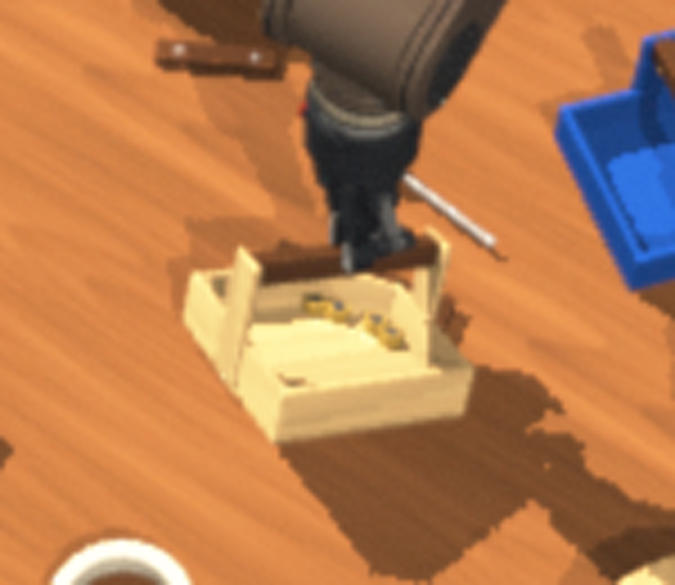

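The tote is tipped about 28°. Ferrules show near the cut corner at crop positions (320,305) and (385,330), and there's an unclear mark at (293,378). I'll tip a little further, wait, then measure.

```bash
python3 -m inch '[{"slide":[-0.15,0.15,-0.04],"turn":0,"grip":1},{"slide":[-0.3,0.3,-0.09],"turn":0,"grip":1},{"slide":[-0.45,0.45,-0.13],"turn":0,"grip":1},{"slide":[-0.67,0.67,-0.18],"turn":0,"grip":1},{"slide":[-0.67,0.67,-0.18],"turn":0,"grip":1},{"slide":[-0.67,0.67,-0.18],"turn":0,"grip":1},{"slide":[-0.67,0.67,-0.18],"turn":0,"grip":1},{"slide":[-0.67,0.67,-0.18],"turn":0,"grip":1},{"slide":[-0.67,0.67,-0.18],"turn":0,"grip":1},{"slide":[-0.67,0.67,-0.18],"turn":0,"grip":1},{"slide":[-0.67,0.67,-0.18],"turn":0,"grip":1},{"slide":[-0.67,0.67,-0.18],"turn":0,"grip":1},{"slide":[-0.67,0.67,-0.18],"turn":0,"grip":1},{"slide":[-0.67,0.67,-0.18],"turn":0,"grip":1},{"slide":[-0.67,0.67,-0.18],"turn":0,"grip":1}]'
python3 - <<'E'
from h import *
s=ctrl.get_state();print(s['time'])
p,d=ctrl.read_camera('scene');x0,y0=300,185
a=p[y0:y0+80,x0:x0+100,::-1]
q,d=ctrl.read_camera('top');b=q[110:190,230:330,::-1]
cv2.imwrite('pics/s6.png',cv2.resize(np.hstack([a,b]),None,fx=4,fy=6,interpolation=cv2.INTER_CUBIC)[:, :] if 0 else cv2.resize(a,None,fx=7,fy=7,interpolation=cv2.INTER_CUBIC))
# predicted foot/corner positions
th=np.radians(33);n=np.array([.965,.261,0]);t=np.array([-.261,.965,0]);f=np.array([.4995,.101,0])+.006*n+[0,0,.006]
X=-n*np.cos(th)-np.array([0,0,1])*np.sin(th);Z=-n*np.sin(th)+np.array([0,0,np.cos(th)])
def P(x,y,z):return f+X*(x-.0745)+Z*(z-.006)+t*y
for nm,v in dict(corner=(.068,0,.011),ok52a=(.03,.035,.011),ok52b=(.03,-.035,.011),mid=(.016,0,.011),handle=(0,0,.09)).items():print(nm,(pix('scene',P(*v))-[x0,y0])*7,P(*v))
E
```

```text
time: 11.4
eef_pos: [0.5196, 0.1077, 0.0981]
tcp_rot: [0.966, -0.259, 0.004, -0.003]
contact_force: [6.6, 3.2, 5.4]
opening: 0.17
finger_force: 52.1
11.4
corner [332.53565748 285.28761792] [0.50792268 0.10327805 0.01373351]
ok52a [382.35440098 340.02047891] [0.52954173 0.14537099 0.03442979]
ok52b [240.56907911 291.11196794] [0.54781173 0.07782099 0.03442979]
mid [303.01489995 326.90357248] [0.55000717 0.11466049 0.04205474]
handle [333.94979389 186.22510221] [0.52143568 0.10693286 0.11702394]
```

View pics/s6.png

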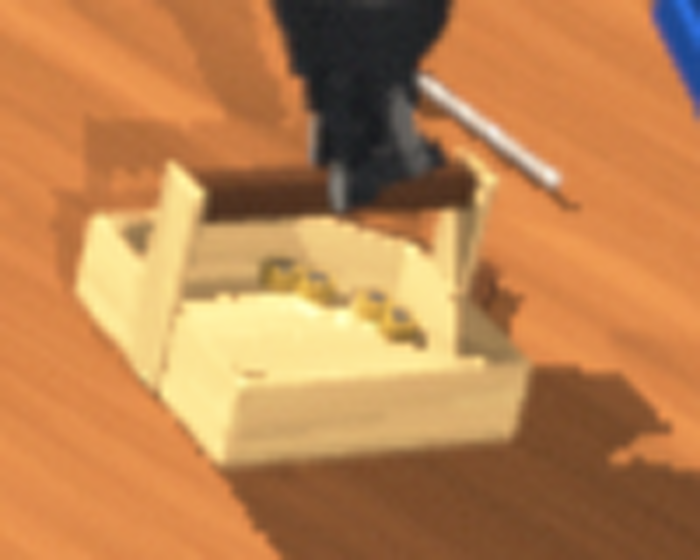

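Four ferrules are visible in a row along the cut wall, at (283,272), (317,287), (372,303) and (400,320). I'll convert these to tote coordinates as a check.

```bash
python3 - <<'E'
from h import *
th=np.radians(33);n=np.array([.965,.261,0]);t=np.array([.261,-.965,0]);f=np.array([.4995,.101,0])+.006*n+[0,0,.006]
X=-n*np.cos(th)-np.array([0,0,1])*np.sin(th);Z=-n*np.sin(th)+np.array([0,0,np.cos(th)])
for p in [(283,272),(317,287),(372,303),(400,320)]:
    uv=(300+p[0]/7-.4,185+p[1]/7-.4);a=ray('scene',uv,0);c=ray('scene',uv,1.);d=c-a
    q=a+d*(((f-a)@Z+.008)/(d@Z)); x=(q-f)@X+.0745;y=(q-f)@t;print(round(x,4),round(y,4),'dist',round(float(np.hypot(x-.068,y)),4))
print(np.round(ctrl.get_state()['dq'],4))
E
```

```text
0.0598 0.0248 dist 0.0261
0.0564 0.0067 dist 0.0134
0.0593 -0.02 dist 0.0218
0.0518 -0.0358 dist 0.0393
[-0.0028  0.0009  0.001   0.0004 -0.0032 -0.0002]
```

All four are well within 52 mm (at most about 39 mm), and the arm is still and holding. I'm handing in.

```bash
python3 -c "
from plant import ctrl
print(ctrl.sign_off())"
```

```text
the job is handed in; nothing more can be done
None
```

I seated the tote against the stop and tipped it about 33° over its foot, with all four ferrules measured within about 39 mm of the cut corner, and handed the job in still holding it; the sign-off returned no verdict.

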